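Turn over the flip tag of the wafer-sheet tray

TASK

The whole round wafer sheets have dried and are ready for cutting: push the flip tag of their tray over its hinge with a fingertip, easing it right over without flicking it, and press it down until it lies flat on the other side with its ring face up. Do not pinch the tag, do not drag or lift the tray, leave the other two trays' tags as they are, and leave everything else where it stands.

Things in the scene. Friction and masses are not known exactly. Their poses are not given: they have to be found in the camera images.
- tray_sheets: stainless tray holding the stack of whole round wafer sheets (the one to mark). Origin: underside centre of its basin, 180 x 190 x 50 mm; its x axis points from its tag deck to the basin, away from the robot (within 0.2 rad), z up. The trays are built alike, stand loose, weigh 1.8 to 2.7 kg and swap places between starts
- tray_cut: the same kind of tray, holding a flat heap of small cut wafers 30 mm across; its tag is already turned over, ring face up
- tray_empty: the same kind of tray, empty; its tag lies plain face up
- tray_sheets_pivot (a point): middle of the hinge pin of the sheets tray's tag, 135 mm in front (-x) of the tray's origin, 72 mm above the table; axes are the tray's, pin along y. The pin runs across the middle of the tag deck, a level plate 90 mm deep (45 mm before and behind the pin) and 100 mm wide, its top 62 mm above the table, in front of the basin
- tag_sheets (a joint): hinge angle of the sheets tray's tag: 0 = lying on the deck's near half, plain face up, lip towards the robot; pi/2 = upright; pi = turned over, level on the far half, ring face up. Starts at 0 to 0.2. The hinge is stiff (0.05 N m, about 1 N at the lip): it holds the tag at any angle, so the tag does not fall over by itself
- tag_sheets_lip (a point): middle of the free edge of that tag, 79 mm from the pin and 10 mm to the plain side of the leaf's mid-plane; moves with the tag. At 0 the deck ends 45 mm from the pin, so the tag's last 34 mm overhang freely 70 mm above the table and a fingertip reaches under. At pi the lip points down above the front of the basin, clear of its wall
- tag_sheets_plain: plain face of that tag: the upper 2 mm at angle 0, set in 3 mm from the edges; origin on the pin. The tag is a stiff white-enamelled steel leaf 92 mm wide (along the pin), 4 mm thick, its mid-plane on the pin: flat from 10 to 62 mm from the pin, then a lip 20 mm long turned 30 degrees to the plain side
- tag_sheets_ring: other face of that tag: the lower 2 mm at angle 0, with a thin raised ring 34 mm across as the 'ready' sign; origin on the pin. It faces down at 0 and up when turned over, and a finger that pushes the tag over from under the lip touches only this face
- tag_cut (a joint): hinge angle of the cut-wafer tray's tag, same meaning; starts near pi (turned over)
- tag_empty (a joint): hinge angle of the empty tray's tag, same meaning; starts between 0 and 0.2
- sheets: stack of whole round wafer sheets, 150 mm across, 30 mm high, in its tray; origin: underside centre
- cut_wafers: heap of small cut wafers, about 130 mm square, 20 mm high, in its tray; origin: underside centre
- cutter: steel round wafer cutter with wooden knob, 54 mm across, 74 mm tall, standing; bystander, loose, beside a tag deck (at its tray's -y side); origin: underside centre
- shaker: aluminium shaker tin, 50 mm across, 88 mm tall, standing; bystander, loose, beside a tag deck (at its tray's -y side); origin: underside centre
- brush: pastry brush, 150 mm long, lying; bystander, loose, beside a tag deck (at its tray's -y side); origin: middle, at the underside
- bowl: mixing bowl, 240 mm across the rim, 110 mm tall; bystander, loose, at the side of the table; origin: underside centre
- spoon: spoon, 180 mm long, lying; bystander, loose, at the side of the table; origin: middle, at the underside
- oil: oil bottle, 68 mm across, 200 mm tall; bystander, loose, at the side of the table; origin: underside centre
- jar: jar with lid, 84 mm across, 120 mm tall; bystander, loose, at the side of the table; origin: underside centre

How it is judged (in metres and radians):
At the end, for the whole second after the job is handed in: the sheets tray's tag is turned over to within 0.12 rad of flat (hinge above 3.02 rad), the empty tray's tag is still below 0.5 rad and the cut-wafer tray's above 2.65 rad, the trays are within 20 mm and all other things within 30 mm of where they started (value of joint tag_sheets above 3.02 rad and value of joint tag_empty below 0.5 rad and value of joint tag_cut above 2.65 rad and distance of each of tray_sheets, tray_cut, tray_empty from where it was at the start of the episode below 0.02 m and distance of each of sheets, cut_wafers, cutter, shaker, brush, bowl, spoon, oil, jar from where it was at the start of the episode below 0.03 m); the robot touches nothing.
It fails at once if a tray was dragged or lifted (more than 20 mm) or tipped (more than 0.1 rad) (distance of any of tray_sheets, tray_cut, tray_empty from where it was at the start of the episode above 0.02 m or angle between any of tray_sheets, tray_cut, tray_empty's own z axis and vertical above 0.1 rad).
It fails at once if the tag was pinched: fingers pressing on both its faces at once (contact force between the fingers and tag_sheets_plain above 1 N and contact force between the fingers and tag_sheets_ring above 1 N).
It fails at once if the tag was flicked or slapped over (faster than 8 rad/s) (velocity of joint tag_sheets above 8 rad/s or velocity of joint tag_sheets below -8 rad/s).
It fails at once if another tray's tag was moved (value of joint tag_empty above 0.5 rad or value of joint tag_cut below 2.65 rad).
It fails at once if wafers or a bystander were lifted, carried or knocked away (more than 30 mm) (distance of any of sheets, cut_wafers, cutter, shaker, brush, bowl, spoon, oil, jar from where it was at the start of the episode above 0.03 m).
It also fails if it takes over 51 s, if anything falls off the work surface, if the arm or the gripper's body presses on something with over 40 N, if the wrist force passes 120 N, or if a joint passes its speed limit or range.

ROBOT

A 6-joint arm with a two-finger parallel gripper is mounted at the origin on the work surface. World frame = base frame: x ahead of the robot, y to its left, z up, the work surface at z = 0. Lengths are in mm, angles in rad, forces in N, time in s.
With the tool pointing down it reaches from about 400 to 825 mm from the base axis. Payload 7 kg.
Tool frame: the origin (TCP) lies midway between the tips of the shut fingers; the grasp point (between the pads) lies 19 mm behind it; z points along the fingers, y is the line along which they close (so a half turn about z gives the same grasp; the last joint's range is limited). The gripper opens to 88 mm and grips with 3 to 60 N. Pads are 19 mm wide; open, the fingers measure 130 mm over their backs; the gripper's body (78 mm by 193 mm) begins 47 mm behind the grasp point.
Start: joints at [-1.043, 0.359, 0.012, 0, -1.224, -0.288], TCP at [160.292, -655.669, 226.561] pointing down, gripper open.
Joint ranges: [-3.07, 3.07], [-1.43, 2.12], [-1.02, 1.25], [-3.03, 1.67], [-3.05, -0], [-3.03, 3.03]. Speed limits (rad/s): [2.39, 2.39, 3.01, 3.14, 3.14, 3.14].

INTERFACE

Orientations are given as a unit quaternion [w, x, y, z].
In Python, from station import * gives the robot as it stands.
- The arm moves only by the tool jog_arm, never from a script. Its argument "increments" is a list that holds one entry, the list of rows, each a list of 4 numbers: the shift along the tool's x, y, z in m, then the turn about the tool's z in rad. In form: [[[x, y, z, roll], ...]]. A call has 1 to 8 rows; each row shifts and turns the commanded pose from where the row before left it, along the tool's axes as they then stand; what a row does not reach is not made up. A row lasts 1/12 s, in which the tool goes at most 41.7 mm and 7.16 degrees, less where a joint would pass 70% of its speed; a pose out of reach is approached as far as the arm can. A call is refused whole if a number of a shift passes 0.0417 or a number of a turn 0.125, either way. A call with a gripper value outside its range is refused whole. "claw" is the closure, from -1 (fully open) to 1 (shut), so that 0 is half open, set as the call begins (left out, the last holds). The fingers move at their own pace and stop on an object; "force" is the grip in N (left out, the last holds). Time passes only in rows, so rows that do not move let the fingers close. It gives the time, the measured TCP pose, the force, the opening and the grip force at its end, in the units of the state.
- sense(): the state, without advancing time (a new reading comes with each control period).
- grab_frame(name): name is "scene" or "top"; returns (picture, depth): 400x640x3 uint8, blue, green, red; 400x640 float32, mm along the optical axis (not along the pixel's ray), 0 where there is no reading.
- camera_params(name): a dict with "fov_y" (degrees; the focal length in pixels is half the picture's height over the tangent of half this angle, whatever the lens; pixels are square), "cx", "cy" (the principal point, pixels), "R" (3x3) and "t" (3): a world point X has camera coordinates R X + t. Camera axes: x right, y down, z forward; pixel columns grow to the right and rows downward; lengths in mm; the calibration is good to about 2 mm. A picture is of the moment at which its call begins. camera_params takes no time and is no camera call.
- sign_off(): hands the job in; it is judged then, once.
The state is a dict: "time": time; "joint_pos": joint angles; "qd": joint speeds; "joint_torque": joint torques, N m; "eef_pos": TCP position; "tool_rot": TCP orientation; "contact_force": force on the tool from outside, world axes, zero at the start; "moment": the same for the moment, N m; "grip_width": finger opening in mm; "grasp_force": force on a finger pad.
Only numpy, scipy, OpenCV 4.12 (cv2) and the standard library are available. Lean on these libraries where they do the work, as an engineer would, in place of code of your own. Each camera call takes 0.05 s, during which the arm holds its last target. There are 200 camera calls.

## Working session

There is one attempt and no reset: what is moved stays moved. The work goes in short steps, Python scripts to look and compute and a tool call to move; the robot and the scene stay as the last step left them, time stands still between calls to the robot, and variables do not carry over. Pictures are saved under pics/ and viewed, at most 10 in all, crops included, and the job is handed in when it is done.

Besides the shell and the picture viewer there is one more tool, called after "Request:" by a JSON object that holds its "name" and its "arguments", one argument or row to a line. jog_arm: Moves the arm, as the interface text tells. Its arguments: {"type":"object","properties":{"increments":{"type":"array"},"claw":{"type":"number"},"force":{"type":"number"}},"required":["increments"]}

```bash
mkdir -p pics; python3 - <<'E'
from station import *
import cv2,numpy as np
for n in("scene","top"):
    p,d=grab_frame(n); cv2.imwrite(f"pics/{n}0.png",p); np.save(f"{n}0.npy",d); c=camera_params(n); print(n,c)
s=sense();print(s)
E
```

```text
scene {'fov_y': 46.837822311680604, 'cx': 313.0288876738405, 'cy': 202.3140521350548, 'R': array([[ 0.88546582,  0.46466882, -0.0057598 ],
       [ 0.24187829, -0.47143199, -0.84808418],
       [-0.39679363,  0.74955638, -0.52983021]]), 't': array([-507.46919422,  -67.84580485, 1677.22481889])}
top {'fov_y': 52.62203125059009, 'cx': 321.72613647352983, 'cy': 201.157808630058, 'R': array([[-0.02125298, -0.99976384,  0.00453684],
       [-0.9978352 ,  0.02092906, -0.06234484],
       [ 0.06223517, -0.00585203, -0.99804436]]), 't': array([   8.10053495,  588.50683437, 1391.71425425])}
{'time': 0.1, 'joint_pos': array([-1.04293063e+00,  3.59313147e-01,  1.11443153e-02, -3.49199844e-04,
       -1.22412661e+00, -2.88112559e-01]), 'qd': array([-2.99773309e-05, -1.22256821e-04,  3.01011647e-03, -2.19570780e-03,
        1.15306519e-03,  4.11845909e-04]), 'joint_torque': array([-2.74757695e-03, -5.84161520e+01,  2.93754190e+01,  7.01547280e+00,
        1.02704132e-02, -4.58959062e-05]), 'eef_pos': array([ 160.1689049 , -655.2497312 ,  225.70775074]), 'tool_rot': array([-1.46704990e-04, -1.19530607e-01,  9.92830220e-01,  7.53172289e-04]), 'contact_force': array([ 0.40294206, -0.10079416, -1.01438697]), 'moment': array([ 0.05104672, -0.00220114, -0.00459054]), 'grasp_force': 0.0, 'grip_width': 87.77079512878771}
```

View pics/top0.png

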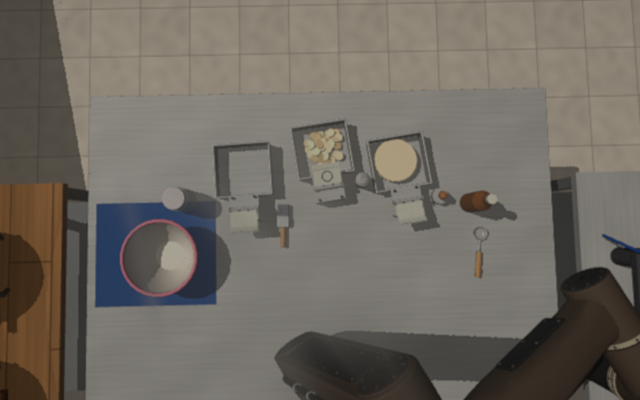

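View pics/scene0.png

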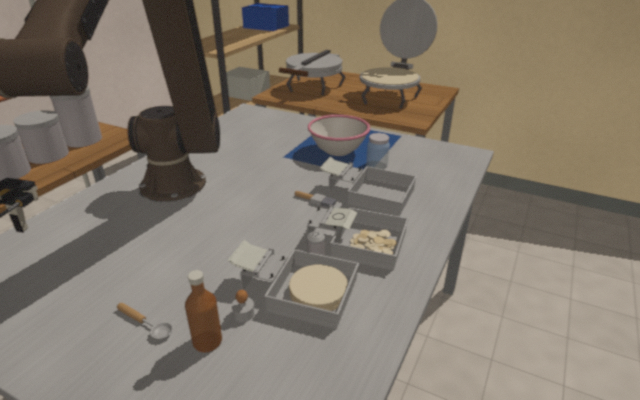

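The sheets tray is the right-hand one in the top view (sheets ~(397,160), tag ~(410,211)), with the cutter at ~(441,197). The cut tray's shaker stands at ~(363,180). Next I'll measure the tag and tray.

```bash
cat > h.py <<'E'
import numpy as np,cv2
from station import *
def cloud(n,d):
    c=camera_params(n); f=200/np.tan(np.radians(c["fov_y"]/2))
    v,u=np.mgrid[:400,:640]; 
    P=np.stack([(u-c["cx"])/f*d,(v-c["cy"])/f*d,d],-1)
    return (P-c["t"])@c["R"]
E
python3 - <<'E'
from h import *
np.set_printoptions(suppress=True,precision=1)
p=cv2.imread("pics/top0.png");d=np.load("top0.npy");X=cloud("top",d)
cv2.imwrite("pics/c.png",cv2.resize(p[125:235,350:460],(770,600),interpolation=cv2.INTER_CUBIC)) 
print("table",np.median(X[240:270,300:400,2]))
sub=np.zeros((400,640),bool);sub[190:230,385:430]=1
w=sub&(p.min(2)>120)&(X[...,2]>50)&(X[...,2]<110)
Q=X[w];print("tag",len(Q),Q.mean(0),Q.min(0),Q.max(0))
print(cv2.minAreaRect(Q[:,:2].astype(np.float32)))
A=np.c_[Q[:,:2]-Q[:,:2].mean(0),np.ones(len(Q))];print(np.linalg.lstsq(A,Q[:,2],rcond=None)[0])
# sheets
hsv=cv2.cvtColor(p,cv2.COLOR_BGR2HSV);s=np.zeros_like(sub);s[130:190,365:430]=1
m=s&(hsv[...,1]>60)&(hsv[...,2]>120);S=X[m];print("sheets",len(S),cv2.minEnclosingCircle(S[:,:2].astype(np.float32)),np.median(S[:,2]))
# tray points: anything >25mm
t=np.zeros_like(sub);t[125:200,360:432]=1
T=X[t&(X[...,2]>38)&(X[...,2]<60)];print("rim",len(T),cv2.minAreaRect(T[:,:2].astype(np.float32)))
# cutter
c=np.zeros_like(sub);c[185:208,430:452]=1
C=X[c&(X[...,2]>30)];print("cutter",C.min(0),C.max(0))
for v in range(176,226,3): print(v,X[v,[398,402,406,410,414,418],2].round(),X[v,408,:2])
E
```

```text
table -0.2474441816093252
tag 557 [ 557.5 -295.8   75.1] [ 513.  -341.5   55.5] [ 617.8 -245.3   91.3]
((565.1294555664062, -293.8551940917969), (100.23433685302734, 90.8060302734375), 6.814114093780518)
[-0.3 -0.  75.1]
sheets 1401 ((634.7185668945312, -164.57521057128906), 215.24220275878906) 32.62304483753133
rim 573 ((690.90673828125, -251.0873260498047), (231.58526611328125, 243.27227783203125), 8.217967987060547)
cutter [ 500.8 -438.4   30. ] [ 621.4    3.9 1425.6]
176 [31. 32. 34.  0. -3.  5.] [ 668.9 -305.5]
179 [27. 30. -0.  1.  3.  2.] [ 662.2 -312.5]
182 [ 1.  3.  2.  2. -0. -4.] [ 651.4 -312. ]
185 [ 3.  0.  3.  5. 58. 64.] [ 640.6 -311.3]
188 [54. 64. 63. 57. 57. 60.] [ 624.6 -297.8]
191 [60. 57. 64. 63. 60. 58.] [ 614.4 -297.5]
194 [62. 62. 64. 66. 65. 60.] [ 603.9 -296.3]
197 [59. 62. 64. 59. 62. 73.] [ 593.9 -296.6]
200 [68. 77. 76. 77. 74. 75.] [ 582.9 -293.4]
203 [74. 74. 76. 76. 74. 73.] [ 573.  -293.6]
206 [79. 78. 76. 75. 73. 78.] [ 562.8 -292.6]
209 [75. 77. 83. 81. 77. 74.] [ 552.6 -291.5]
212 [81. 82. 80. 80. 83. 82.] [ 542.5 -290.3]
215 [81. 80. 81. 86. 79. 80.] [ 532.5 -290.1]
218 [85. 86. 80. 81. 82. 85.] [ 522.5 -289. ]
221 [78. 82. 85. 84. 91. 89.] [ 512.5 -287.2]
224 [   1. 1426.   88.   -1.    1.    1.] [ 502.7 -306. ]
```

View pics/c.png

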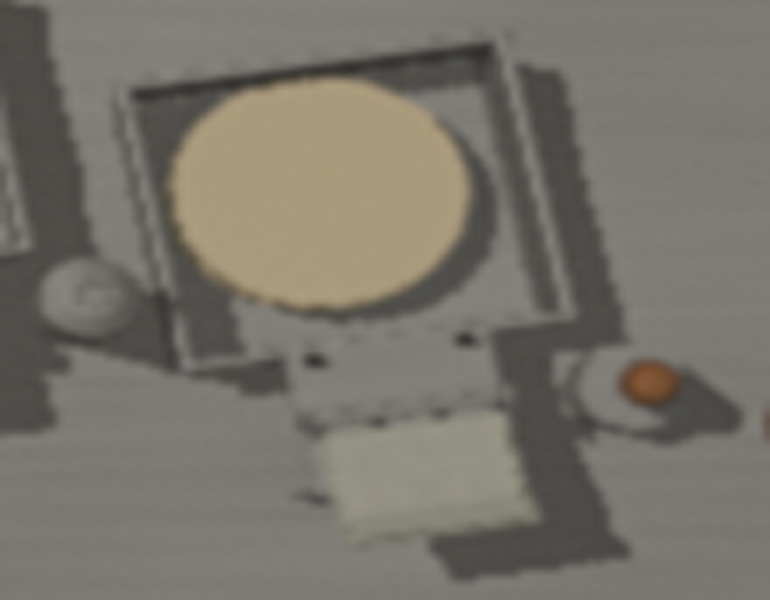

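The sheets tray is yawed slightly; its tag's lip points towards the robot and the cutter is clear to the right. Next: fit the pose from basin corners and the tag mask.

```bash
cat >> h.py <<'E'
def unproj(n,uv,z):
    c=camera_params(n); f=200/np.tan(np.radians(c["fov_y"]/2)); o=-c["R"].T@c["t"]
    r=np.c_[(np.asarray(uv,float)-[c["cx"],c["cy"]])/f,np.ones(len(uv))]@c["R"]
    z=np.broadcast_to(z,len(uv)); return o+r*((z-o[2])/r[:,2])[:,None]
E
python3 - <<'E'
from h import *
np.set_printoptions(suppress=True,precision=2)
p=cv2.imread("pics/top0.png");d=np.load("top0.npy");X=cloud("top",d)
cr=np.array([[118,95],[500,40],[572,318],[188,368]])/[7,600/110]+[350,125]-.5
B=unproj("top",cr,50);print(B,B.mean(0))
a,b,c,e=B[:,:2];print("yaws",*[np.arctan2(*(v[::-1])) for v in (a-e,b-c)],*[np.arctan2(-v[0],v[1]) for v in(a-b,e-c)],np.linalg.norm(a-e),np.linalg.norm(a-b))
m=np.zeros((400,640),np.uint8);h=p[185:235,380:435].astype(int)
m[185:235,380:435]=(h.min(2)>125)
n,l,s,_=cv2.connectedComponentsWithStats(m);k=1+s[1:,4].argmax();m=(l==k)
q=cv2.findNonZero(m.astype(np.uint8));r=cv2.boxPoints(cv2.minAreaRect(q));print("box px",r,s[k])
W=unproj("top",r,[78]*4);print(W)
yaw=.145;ex=np.array([np.cos(yaw),np.sin(yaw),0]);ey=np.array([-np.sin(yaw),np.cos(yaw),0])
Q=X[m];s=Q@ex;t=Q@ey;print("s",np.percentile(s,[1,5,95,99]),"t",np.percentile(t,[1,5,95,99]))
for lo in range(int(s.min())//8*8,int(s.max())+1,8):
    k=(s>=lo)&(s<lo+8)
    if k.sum()>5:print(lo+4,k.sum(),np.median(Q[k,2]).round(1))
C=B.mean(0);print("center s,t",C@ex,C@ey,"pivot",C-135*ex)
E
```

```text
[[ 787.55 -162.02   50.  ]
 [ 818.88 -351.26   50.  ]
 [ 641.64 -380.03   50.  ]
 [ 614.1  -191.32   50.  ]] [ 715.54 -271.16   50.  ]
yaws 0.16731874870098504 0.1609210081431579 0.16405755604120056 0.1449092272086065 175.90617452668133 191.81344819036246
box px [[395.55 204.79]
 [420.77 200.34]
 [423.39 215.22]
 [398.18 219.67]] [397 201  27  19 374]
[[ 567.52 -250.19   78.  ]
 [ 580.64 -335.01   78.  ]
 [ 530.72 -341.96   78.  ]
 [ 517.69 -257.32   78.  ]]
s [476.11 478.4  522.79 524.68] t [-414.3  -410.56 -335.35 -331.53]
476 32 81.0
484 60 80.1
492 62 79.5
500 59 78.0
508 62 75.8
516 58 75.6
524 41 74.8
center s,t 668.8521678945797 -371.7018114521346 pivot [ 581.96 -290.66   50.  ]
```

Request:
{"name": "jog_arm", "arguments": {
  "increments": [
    [[0, 0, 0, 0.08], [-0.014, 0.012, 0, 0], [-0.028, 0.0225, 0, 0], [-0.028, 0.0225, 0, 0], [-0.028, 0.0225, 0, 0], [-0.028, 0.0225, 0, 0], [-0.028, 0.0225, 0, 0], [-0.028, 0.0225, 0, 0]]
  ],
  "claw": 1,
  "force": 30
}}

```text
time: 0.77
eef_pos: [317.2, -480.0, 226.3]
tool_rot: [-0.0, -0.08, 0.997, 0.0]
contact_force: [0.7, 0.5, 0.1]
grip_width: 40.0
grasp_force: 0.0
```

Request:
{"name": "jog_arm", "arguments": {
  "increments": [
    [[-0.028, 0.0225, 0, 0], [-0.028, 0.0225, 0, 0], [-0.028, 0.0225, 0, 0], [-0.028, 0.0225, 0, 0], [-0.028, 0.0225, 0, 0], [-0.028, 0.0225, 0, 0], [-0.014, 0.012, 0, 0], [0, 0, 0, 0]]
  ]
}}

```text
time: 1.43
eef_pos: [475.0, -304.8, 226.2]
tool_rot: [-0.0, -0.081, 0.997, 0.0]
contact_force: [0.0, -0.4, 0.2]
grip_width: 0.4
grasp_force: 0.0
```

Request:
{"name": "jog_arm", "arguments": {
  "increments": [
    [[0, -0.003, 0.02, 0], [0, 0, 0.035, 0], [0, 0, 0.035, 0], [0, 0, 0.03, 0], [0, 0, 0.018, 0], [0, 0, 0.007, 0], [0, 0, 0, 0], [0, 0, 0, 0]]
  ]
}}

```text
time: 2.1
eef_pos: [473.6, -310.9, 82.2]
tool_rot: [0.0, -0.08, 0.997, -0.0]
contact_force: [0.5, -0.7, 1.6]
grip_width: 0.7
grasp_force: 0.0
```

```bash
python3 - <<'E'
from h import *
p,d=grab_frame("scene");cv2.imwrite("pics/s1.png",cv2.resize(p[190:340,190:390],(800,600),interpolation=cv2.INTER_CUBIC))
s=sense();print(s["eef_pos"],s["contact_force"])
E
```

```text
[ 474.14616974 -310.99213926   82.85855242] [0.42084827 0.45111448 0.37516286]
```

View pics/s1.png

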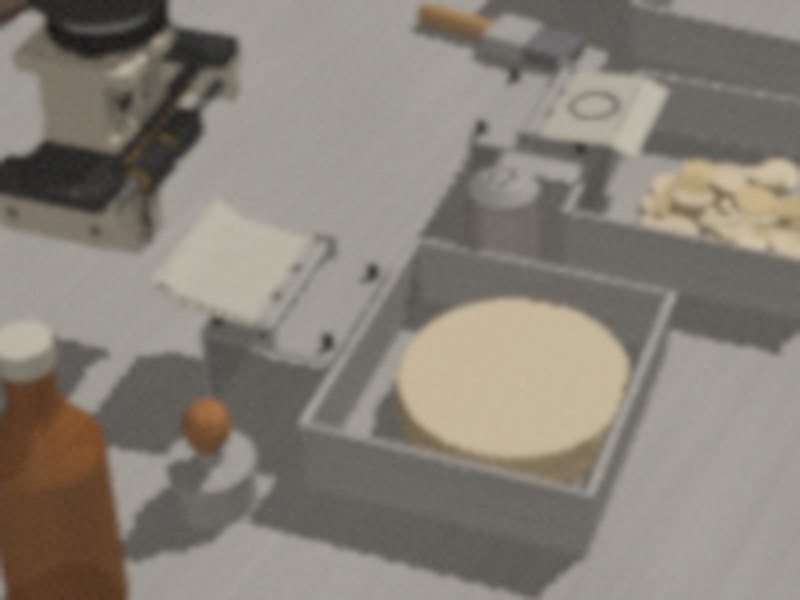

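The fingertip (crop ~(140,240)) is just in front of the lip (edge from ~(160,275) to (222,205)). Next: lower slightly and creep to contact.

Request:
{"name": "jog_arm", "arguments": {
  "increments": [
    [[0, 0, 0.003, 0], [0, 0, 0.003, 0], [-0.005, 0, 0, 0], [-0.005, 0, 0, 0], [-0.004, 0, 0, 0], [-0.002, 0, 0, 0], [-0.001, 0, 0, 0], [0, 0, 0, 0]]
  ]
}}

```text
time: 2.82
eef_pos: [490.5, -307.6, 75.5]
tool_rot: [-0.0, -0.08, 0.997, 0.0]
contact_force: [-0.1, -0.4, 0.8]
grip_width: 0.4
grasp_force: 0.0
```

Request:
{"name": "jog_arm", "arguments": {
  "increments": [
    [[-0.001, 0, 0, 0], [-0.001, 0, 0, 0], [-0.001, 0, 0, 0], [0, 0, 0, 0]]
  ]
}}

```text
time: 3.15
eef_pos: [493.2, -307.3, 75.6]
tool_rot: [0.0, -0.08, 0.997, -0.0]
contact_force: [0.2, -1.0, -0.1]
grip_width: 0.9
grasp_force: 0.0
```

Request:
{"name": "jog_arm", "arguments": {
  "increments": [
    [[-0.001, 0, 0, 0], [-0.001, 0, 0, 0], [0, 0, 0, 0]]
  ]
}}

```text
time: 3.4
eef_pos: [495.3, -307.0, 75.6]
tool_rot: [0.0, -0.08, 0.997, -0.0]
contact_force: [-0.8, -0.7, -0.1]
grip_width: 0.5
grasp_force: 0.0
```

Request:
{"name": "jog_arm", "arguments": {
  "increments": [
    [[-0.001, 0, 0, 0], [-0.001, 0, 0, 0], [0, 0, 0, 0]]
  ]
}}

```text
time: 3.65
eef_pos: [496.3, -306.7, 75.3]
tool_rot: [-0.001, -0.08, 0.997, 0.0]
contact_force: [-2.9, -1.0, 1.7]
grip_width: 0.5
grasp_force: 1.5
```

Request:
{"name": "jog_arm", "arguments": {
  "increments": [
    [[-0.001, 0, 0, 0], [-0.001, 0, 0, 0], [0, 0, 0, 0]]
  ]
}}

```text
time: 3.9
eef_pos: [496.4, -306.5, 75.0]
tool_rot: [-0.002, -0.079, 0.997, 0.0]
contact_force: [-7.1, -3.3, 2.8]
grip_width: 0.5
grasp_force: 4.1
```

Request:
{"name": "jog_arm", "arguments": {
  "increments": [
    [[0, 0, -0.001, 0], [0, 0, -0.002, 0], [0, 0, -0.002, 0], [0, 0, -0.002, 0]]
  ]
}}

```text
time: 4.23
eef_pos: [498.2, -306.4, 82.4]
tool_rot: [-0.001, -0.08, 0.997, 0.0]
contact_force: [-3.9, 0.1, -0.7]
grip_width: 0.2
grasp_force: 1.5
```

Request:
{"name": "jog_arm", "arguments": {
  "increments": [
    [[-0.001, 0, -0.002, 0], [-0.001, 0, -0.002, 0], [-0.001, 0, -0.002, 0], [-0.001, 0, -0.002, 0]]
  ]
}}

```text
time: 4.57
eef_pos: [501.7, -305.8, 90.6]
tool_rot: [-0.001, -0.08, 0.997, 0.0]
contact_force: [-7.0, -2.1, 2.4]
grip_width: 0.6
grasp_force: 3.7
```

Request:
{"name": "jog_arm", "arguments": {
  "increments": [
    [[0, 0, -0.003, 0], [-0.001, 0, -0.003, 0], [-0.0015, 0, -0.004, 0], [-0.002, 0, -0.004, 0]]
  ]
}}

```text
time: 4.9
eef_pos: [508.2, -304.8, 105.1]
tool_rot: [0.001, -0.08, 0.997, -0.0]
contact_force: [-0.6, 0.1, -0.4]
grip_width: 0.1
grasp_force: 0.4
```

Request:
{"name": "jog_arm", "arguments": {
  "increments": [
    [[-0.002, 0, -0.004, 0], [-0.0025, 0, -0.004, 0], [-0.003, 0, -0.003, 0], [-0.003, 0, -0.003, 0]]
  ]
}}

```text
time: 5.23
eef_pos: [518.0, -303.3, 119.1]
tool_rot: [-0.0, -0.08, 0.997, -0.0]
contact_force: [-2.3, 0.2, 0.7]
grip_width: 0.4
grasp_force: 1.1
```

```bash
python3 - <<'E'
from h import *
p,d=grab_frame("scene");cv2.imwrite("pics/s2.png",cv2.resize(p[190:340,190:390],(800,600),interpolation=cv2.INTER_CUBIC))
s=sense();print(s["eef_pos"],s["contact_force"])
E
```

```text
[ 518.7840913  -303.3758488   119.63940671] [-0.18100591  0.87109054  2.52612281]
```

View pics/s2.png

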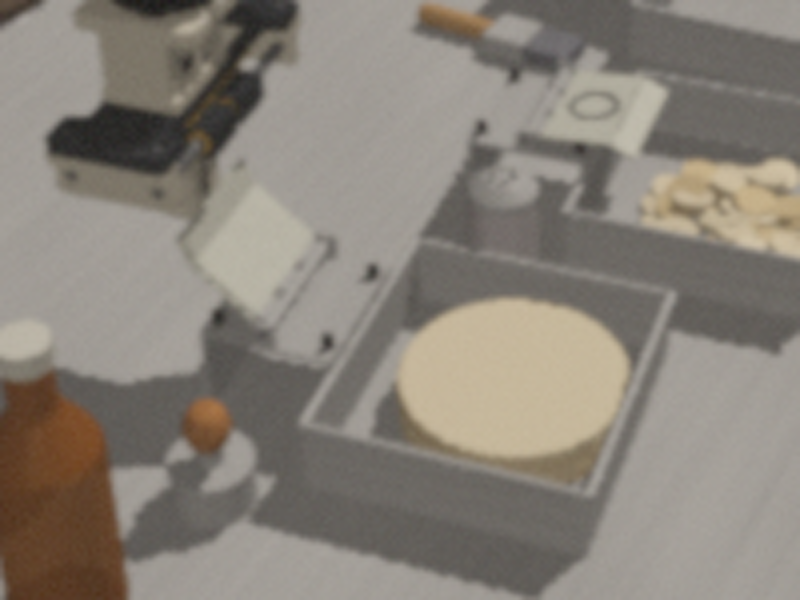

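Tag at ~40° (lip edge from (190,240) to (240,170)), tray and cutter unmoved. I'll keep following the arc.

Request:
{"name": "jog_arm", "arguments": {
  "increments": [
    [[-0.002, 0, -0.003, 0], [-0.003, 0, -0.003, 0], [-0.003, 0, -0.003, 0], [-0.003, 0, -0.002, 0], [-0.003, 0, -0.002, 0], [-0.003, 0, -0.001, 0], [-0.003, 0, 0, 0], [-0.003, 0, 0, 0]]
  ]
}}

```text
time: 5.95
eef_pos: [540.8, -299.7, 132.7]
tool_rot: [0.0, -0.08, 0.997, -0.0]
contact_force: [-2.1, -0.1, 1.4]
grip_width: 0.5
grasp_force: 0.7
```

Request:
{"name": "jog_arm", "arguments": {
  "increments": [
    [[-0.004, 0, 0, 0], [-0.004, 0, 0, 0], [-0.004, 0, 0, 0], [-0.004, 0, 0, 0], [-0.004, 0, 0, 0], [-0.004, 0, 0, 0], [-0.004, 0, 0.001, 0], [-0.004, 0, 0.001, 0]]
  ]
}}

```text
time: 6.62
eef_pos: [572.6, -294.5, 130.6]
tool_rot: [0.0, -0.08, 0.997, -0.0]
contact_force: [-0.9, -0.6, 1.0]
grip_width: 0.2
grasp_force: 0.6
```

Request:
{"name": "jog_arm", "arguments": {
  "increments": [
    [[-0.0045, 0, 0.0025, 0], [-0.0045, 0, 0.003, 0], [-0.0045, 0, 0.0015, 0], [-0.0045, 0, 0.0015, 0], [-0.004, 0, 0.0015, 0], [-0.004, 0, 0.002, 0], [-0.004, 0, 0.003, 0], [-0.004, 0, 0.003, 0]]
  ]
}}

```text
time: 7.28
eef_pos: [606.3, -289.1, 112.5]
tool_rot: [0.0, -0.08, 0.997, -0.0]
contact_force: [-0.0, -0.0, 1.2]
grip_width: 0.3
grasp_force: 0.5
```

Request:
{"name": "jog_arm", "arguments": {
  "increments": [
    [[-0.004, 0, 0.003, 0], [-0.004, 0, 0.004, 0], [-0.002, 0, 0.003, 0], [-0.002, 0, 0.004, 0], [-0.002, 0, 0.004, 0], [-0.002, 0, 0.004, 0], [0, 0, 0, 0]]
  ]
}}

```text
time: 7.87
eef_pos: [621.3, -286.3, 89.4]
tool_rot: [-0.001, -0.08, 0.997, 0.0]
contact_force: [0.0, -0.3, -1.3]
grip_width: 0.3
grasp_force: 0.0
```

```bash
python3 - <<'E'
from h import *
p,d=grab_frame("scene");cv2.imwrite("pics/s3.png",cv2.resize(p[190:340,190:390],(800,600),interpolation=cv2.INTER_CUBIC))
s=sense();print(s["eef_pos"],s["contact_force"])
E
```

```text
[ 621.13195985 -286.42175028   89.74799876] [ 0.42237824 -0.41097486  0.73970156]
```

View pics/s3.png

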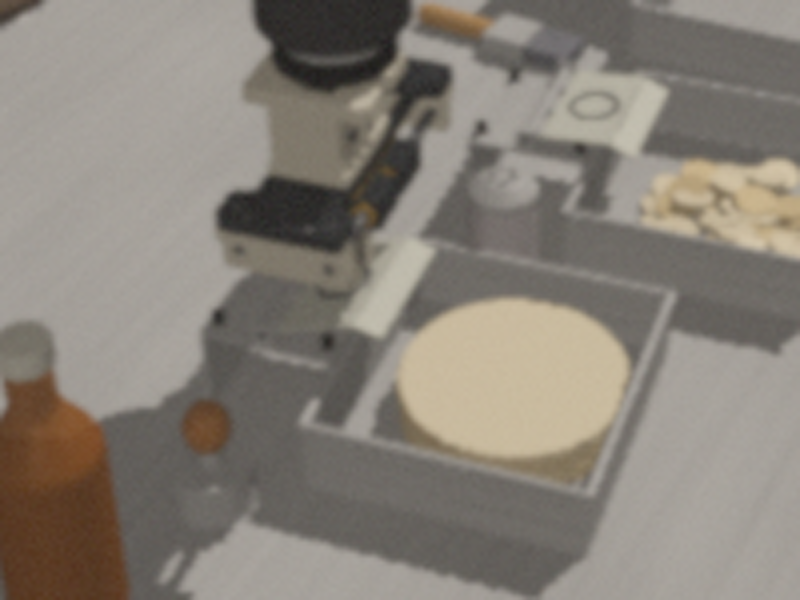

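The tag has gone over (lip now at ~(390,285) above the basin front). Now I'll press it down.

Request:
{"name": "jog_arm", "arguments": {
  "increments": [
    [[-0.001, 0, 0.003, 0], [-0.001, 0, 0.004, 0], [-0.001, 0, 0.003, 0], [0, 0, 0.002, 0], [0, 0, 0.001, 0], [0, 0, 0.001, 0], [0, 0, 0, 0]]
  ]
}}

```text
time: 8.5
eef_pos: [624.4, -286.1, 76.4]
tool_rot: [-0.0, -0.08, 0.997, 0.0]
contact_force: [1.7, -0.4, -0.0]
grip_width: 0.1
grasp_force: 0.0
```

Request:
{"name": "jog_arm", "arguments": {
  "increments": [
    [[0, 0, 0.001, 0], [0, 0, 0.001, 0], [0, 0, 0.001, 0], [0, 0, 0, 0]]
  ]
}}

```text
time: 8.83
eef_pos: [624.5, -286.1, 74.3]
tool_rot: [0.0, -0.08, 0.997, -0.0]
contact_force: [-1.4, 1.5, 4.8]
grip_width: 0.4
grasp_force: 2.4
```

Request:
{"name": "jog_arm", "arguments": {
  "increments": [
    [[0, 0, 0.001, 0], [0, 0, 0.001, 0], [0, 0, 0, 0]]
  ]
}}

```text
time: 9.08
eef_pos: [624.6, -286.2, 74.1]
tool_rot: [0.001, -0.08, 0.997, -0.0]
contact_force: [-6.0, 3.4, 15.1]
grip_width: 0.1
grasp_force: 7.9
```

Request:
{"name": "jog_arm", "arguments": {
  "increments": [
    [[0, 0, 0.001, 0], [0, 0, 0.001, 0], [0, 0, 0, 0], [0, 0, 0, 0]]
  ]
}}

```text
time: 9.42
eef_pos: [624.7, -286.2, 73.9]
tool_rot: [0.001, -0.08, 0.997, -0.001]
contact_force: [-10.1, 6.4, 27.8]
grip_width: 0.6
grasp_force: 13.3
```

Firm on its stop. I'll lift off and retreat clear so I can check it.

Request:
{"name": "jog_arm", "arguments": {
  "increments": [
    [[0, 0, -0.002, 0], [0, 0, -0.002, 0], [0, 0, -0.003, 0], [0, 0, -0.01, 0], [0, 0, -0.03, 0], [0, 0, -0.035, 0], [0, 0, -0.035, 0], [0, 0, -0.03, 0]]
  ]
}}

```text
time: 10.08
eef_pos: [624.6, -286.4, 219.4]
tool_rot: [0.0, -0.08, 0.997, -0.0]
contact_force: [0.7, -0.9, 0.3]
grip_width: 0.1
grasp_force: 0.0
```

Request:
{"name": "jog_arm", "arguments": {
  "increments": [
    [[0.03, 0, 0, 0], [0.035, 0, 0, 0], [0.035, 0, 0, 0], [0.035, 0, 0, 0], [0.03, 0, 0, 0], [0.015, 0, 0, 0], [0, 0, 0, 0], [0, 0, 0, 0]]
  ]
}}

```text
time: 10.75
eef_pos: [446.6, -315.2, 217.5]
tool_rot: [0.001, -0.079, 0.997, -0.0]
contact_force: [0.8, -0.1, 0.5]
grip_width: 0.3
grasp_force: 0.0
```

```bash
python3 - <<'E'
from h import *
np.set_printoptions(suppress=True,precision=1)
p,d=grab_frame("scene");cv2.imwrite("pics/s4.png",cv2.resize(p[190:340,190:390],(800,600),interpolation=cv2.INTER_CUBIC))
p0=cv2.imread("pics/scene0.png")
Xs=cloud("scene",np.mean([grab_frame("scene")[1] for _ in range(6)],0));
yaw=.16;ex=np.array([np.cos(yaw),np.sin(yaw)]);ey=np.array([-ex[1],ex[0]])
r=Xs[...,:2]-[583,-291];s=r@ex;t=r@ey
for lo in range(8,88,8):
    k=(s>lo)&(s<lo+8)&(abs(t)<40)&(Xs[...,2]>50)&(Xs[...,2]<150);print(lo+4,k.sum(),np.median(Xs[k][:,2]) if k.any() else None)
s=sense();print(s["time"],s["eef_pos"],s["contact_force"])
E
```

```text
12 57 72.04156941235975
20 62 72.38260626299112
28 62 72.38913228340925
36 65 72.32767327676889
44 67 72.1581299726839
52 71 72.5793256954785
60 65 72.01467425422514
68 83 69.73132598988978
76 78 65.13254314376351
84 18 62.63211288205032
11.1 [ 447.3 -314.6  216.2] [ 0.  -0.8 -0.4]
```

View pics/s4.png

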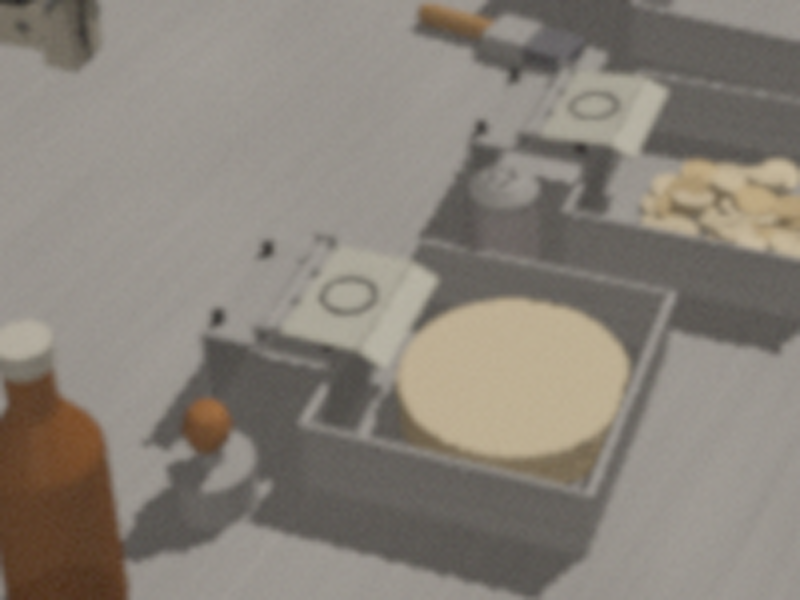

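The tag lies flat (level at ~72 mm over the leaf), with its ring up at ~(348,295). The tray, cutter and shaker haven't moved.

```bash
python3 -c "
from station import *
print(sign_off())"
```

```text
the job is handed in; nothing more can be done
None
```

The sheets tray's tag is turned over and pressed flat with its ring face up. In the last camera view its tray and neighbours had not visibly moved, and the job is handed in (no verdict was returned).

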